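# Change over the barber's tools

### The arm

A 6-joint arm with a two-finger parallel gripper is mounted at the origin on the work surface. World frame = base frame: x ahead of the robot, y to its left, z up, the work surface at z = 0. Lengths are in m, angles in rad, forces in N, time in s.
With the tool pointing down it reaches from about 0.35 to 0.775 m from the base axis. Payload 7.3 kg.
Tool frame: the origin (TCP) lies on the centre line of the jaws, within the pads' length; the fingertips stand 14 mm ahead of it and the grasp point (between the pads) lies 5 mm behind it; z points along the fingers, y is the direction in which the jaws open and shut (so a half turn about z gives the same grasp; the last joint's range is limited). The gripper opens to 92 mm and grips with 3 to 60 N. Pads are 19 mm wide; open, the fingers measure 130 mm over their backs; the gripper's body (75 mm by 190 mm) begins 47 mm behind the grasp point.
Start: joints at [-1.271, 0.342, 1.524, -0, 1.275, -0.146], TCP at [0.226, -0.474, 0.208] pointing down, gripper open.
Joint ranges: [-2.53, 2.53], [-0.77, 2.02], [0.04, 2.7], [-1, 4.14], [0.28, 2.66], [-3.11, 3.11]. Speed limits (rad/s): [2.57, 2.57, 3.14, 3.14, 3.14, 3.14].

### API

Orientations are given as [roll, pitch, yaw] about the fixed x, y, z axes, in that order (R = Rz(yaw) Ry(pitch) Rx(roll)).
In Python, from cell import telemetry, cams, robot gives the robot as it stands.
- The arm moves only by the tool servo_tool, never from a script. Its argument "targets" is text: rows parted by semicolons, each of 4 numbers parted by spaces: the shift along the tool's x, y, z in mm, then the turn about the tool's z in rad. In form: x y z yaw; .... A call has 1 to 20 rows; each row shifts and turns the pose as measured when the row begins, along the tool's axes as they then stand; what a row does not reach is not made up. A row lasts 1/8 s, in which the tool goes at most 62.5 mm and 10.7 degrees, less where a joint would pass 70% of its speed; a pose out of reach is approached as far as the arm can. A call with a gripper value outside its range is refused whole. "hand" is the opening, from 0 (shut) to 1 (fully open), set as the call begins (left out, the last holds). The fingers move at their own pace and stop on an object; "squeeze" is the grip in N (left out, the last holds). Time passes only in rows, so rows that do not move let the fingers close. It gives the time, the measured TCP pose, the force and the opening at its end, in the units of the state.
- telemetry.observe(): the state, without advancing time (a new reading comes with each control period).
- cams.read_camera(name): name is "scene" or "top"; returns a dict with "color" (480x640x3 uint8, red, green, blue), "K" (3x3 intrinsics, pixels), "R" (3x3) and "t" (3): a world point X has camera coordinates R X + t. Camera axes: x right, y down, z forward; pixel columns grow to the right and rows downward; lengths in m; the calibration is good to about 2 mm. A picture is of the moment at which its call begins. There is no depth.
- robot.hand_in(): hands the job in, once; it reports no verdict.
Trained networks look in a picture, given as the dict that the camera call returned (one of the last four; its "shot" number tells which), for a name from the list of things; names that differ only in an ending like _2 or _b are one class to them, and where a whole thing is asked for, a point or a joint stands for the part that bears it (a point fixed in the world has none). Each returns a list of dicts, best first, with "score" (0 to 1); they miss things now and then, are a little off and sometimes report something else, mostly with a low value. They report only what shows in the picture. A call takes as long as a camera call. They do not tell look-alikes from the thing itself.
- cams.cut_out(picture, query): "region" (480x640 bool, what is visible of it) and "extent" ([centre column, centre row, width, height] in pixels, round what is visible of it).
The state is a dict: "time": time; "qpos": joint angles; "qvel": joint speeds; "joint_efforts": joint torques, N m; "tool_pos": TCP position; "tool_rot": TCP orientation; "contact_force": force on the tool from outside, world axes, zero at the start; "torque": the same for the moment, N m; "opening": finger opening in m.
Only numpy, scipy, OpenCV 4.12 (cv2) and the standard library are available. Lean on these libraries where they do the work, as an engineer would, in place of code of your own. Each camera call takes 0.05 s, during which the arm holds its last target.

### The job

Change over the tools for the next client. First push the steriliser's drawer, already loaded with the used scissors and comb, fully shut; then draw the hair clipper (the larger of the two devices) out of its leaning stand, turn it level and hold it up at least 20 cm above the worktop, clear of everything, for the barber to take. Finish while still holding it, keep still, and leave the slim trimmer and the other things on the worktop where they are.

Things in the scene. Friction and masses are not known exactly. Their poses are not given: they have to be found in the camera images.
- steriliser_drawer0 (a joint): Opening of the steriliser's drawer in m: 0 is fully shut (hard stop); starts 0.08 to 0.12 open. About 1 N of friction and light damping; it stays where it is left. The steriliser is a white box with one black-fronted drawer that slides out towards the robot.
- steriliser_drawer0_handle (a point): Middle of the drawer's handle: a round level steel bar 11 mm thick and 120 mm long, standing 35 mm out from the drawer's front, 82 mm above the worktop (38 mm below the steriliser's top). Its x axis points level into the steriliser, the way the drawer shuts; y runs along the bar; z is up.
- clipper: Hair clipper: black body, metal toothed head, 160 mm long, 42 wide, 34 thick, about 0.28 kg. Origin in its middle, 80 mm from the foot, within 15 mm of its balance point. z along it, foot to head; y across the width; x across the thickness. Full section from z = -80 to +35 mm, head 24 thick. Starts foot down in its stand, y level, leaning 40 degrees from vertical, head towards the robot's side.
- clipper_stand: The clipper's fixed white stand; may swap places with the trimmer's. Origin under the middle of its base (140 x 84 mm, 14 high). A leaning pocket (walls 4 mm, play 2 to 3 mm) holds the clipper's lowest 45 mm; a 25 mm wide tongue under the clipper goes on to 82 mm from its foot. Foot at x = 30, z = 38 mm of the stand, leaning to the stand's -x; it comes out along the clipper's own +z.
- trimmer: The slim trimmer, not to be moved: like the clipper but 140 mm long, 28 mm wide and 26 mm thick. Origin in its middle, z along its length towards its head.
- trimmer_stand: The trimmer's fixed stand, made like the clipper's with a smaller pocket; origin under the middle of its base plate (140 mm by 84 mm).
- spray_bottle: Bystander: clear spray bottle with a black trigger head, 64 mm across, 149 mm high, origin at the centre of its underside.
- brush: Bystander: wooden brush lying bristles down, 115 mm by 45 mm, 40 mm high, origin at the centre of its underside.
- cologne: Bystander: amber bottle, 60 mm across, 130 mm high, origin at the centre of its underside.
- steriliser: The steriliser's case, 260 mm deep, 300 mm wide, 120 mm high, fixed during a run, with a cardboard glove box 50 mm high on top. Origin under its middle; front towards its -x.
- table: The dark stone worktop, top at z = 0.
Not all that is in view belongs to the job. Leave any turquoise look-alike of the trimmer_stand alone. Leave any yellow look-alike of the clipper alone.

How it is judged:
On the way, in this order (a step that is already met when the one before it is completed fails the run):
1. the steriliser's drawer is fully shut (value of joint steriliser_drawer0 below 0.006 m), for 0.2 s.
2. the clipper is drawn out of its stand and held (distance of clipper from where it was at the start of the episode above 0.09 m and contact force between clipper and clipper_stand below 0.1 N and contact force between the fingers and clipper above 1 N), for 0.2 s.
At the end, for the whole second after the job is handed in: The drawer is shut to within 6 mm; the clipper's middle is more than 190 mm above the worktop, its length within 15 degrees of level, it is held still by the fingers (over 1 N, slower than 30 mm/s and 0.15 rad/s) and touches nothing else (value of joint steriliser_drawer0 below 0.006 m and height (world z) of clipper above 0.19 m and angle between clipper's own z axis and vertical between 1.309 and 1.833 rad and contact force between the fingers and clipper above 1 N and linear speed of clipper below 0.03 m/s and angular speed of clipper below 0.15 rad/s and contact force between clipper and clipper_stand below 0.1 N and contact force between clipper and trimmer_stand below 0.1 N and contact force between clipper and steriliser below 0.1 N and contact force between clipper and table below 0.1 N and contact force between clipper and trimmer below 0.1 N and contact force between clipper and spray_bottle below 0.1 N and contact force between clipper and brush below 0.1 N and contact force between clipper and cologne below 0.1 N); the arm keeps its last pose, push and grip.
It fails at once if the trimmer is disturbed (moved more than 20 mm) (distance of trimmer from where it was at the start of the episode above 0.02 m).
It fails at once if the spray bottle is disturbed (moved more than 30 mm) (distance of spray_bottle from where it was at the start of the episode above 0.03 m).
It fails at once if the brush is disturbed (moved more than 30 mm) (distance of brush from where it was at the start of the episode above 0.03 m).
It fails at once if the cologne bottle is disturbed (moved more than 30 mm) (distance of cologne from where it was at the start of the episode above 0.03 m).
It also fails if it takes over 64 s, if anything falls off the work surface, if the arm or the gripper's body presses on something with over 40 N, if the wrist force passes 120 N, or if a joint passes its speed limit or range.

## Working session

There is one attempt and no reset: what is moved stays moved. The work goes in short steps, Python scripts to look and compute and a tool call to move; the robot and the scene stay as the last step left them, time stands still between calls to the robot, and variables do not carry over. Pictures are saved under pics/ and viewed, and the job is handed in when it is done.

Besides the shell and the picture viewer there is one more tool, called after "Call:" by a JSON object that holds its "api" and its "payload". servo_tool: Moves the arm, as the interface text tells. Its arguments: {"type":"object","properties":{"targets":{"type":"string"},"hand":{"type":"number"},"squeeze":{"type":"number"}},"required":["targets"]}

```bash
ls; mkdir -p pics; python3 - <<'E'
from cell import telemetry, cams, robot
import cv2,pickle
print(telemetry.observe())
for n in ["scene","top"]:
    p=cams.read_camera(n); cv2.imwrite(f"pics/{n}0.png",p["color"][:,:,::-1]); pickle.dump(p,open(f"{n}0.pkl","wb"))
    print(n,p["K"],p["R"],p["t"])
    for q in ["steriliser_drawer0_handle","steriliser_drawer0","clipper","clipper_stand","trimmer","trimmer_stand","spray_bottle","brush","cologne","steriliser"]:
        for d in cams.cut_out(p,q): print(q,round(d["score"],2),d["extent"],d["region"].sum())
E
```

```text
pics
{'time': 0.0, 'qpos': array([-1.27099423e+00,  3.42698024e-01,  1.52500824e+00,  1.05678473e-05,
        1.27539891e+00, -1.46045311e-01]), 'qvel': array([-7.21934038e-05, -3.50995225e-04, -1.14522362e-03, -5.99348864e-04,
       -5.47533265e-05,  1.53326188e-03]), 'joint_efforts': array([ 2.28540257e-04, -4.31238806e+01, -2.44224054e+01,  7.14641903e-02,
        5.59209217e-02, -1.12423395e-04]), 'tool_pos': array([ 0.22626482, -0.47326151,  0.20716087]), 'tool_rot': array([-3.14009771e+00, -2.30109229e-04,  4.45844149e-01]), 'contact_force': array([-0.28500758,  0.16538394, -0.1083365 ]), 'torque': array([ 0.01183601, -0.01885453, -0.01479451]), 'opening': 0.09189829596450716}
scene [[436.46631578   0.         316.5820003 ]
 [  0.         436.46631578 232.70357627]
 [  0.           0.           1.        ]] [[ 0.26517776  0.96418528  0.00524489]
 [ 0.71490144 -0.1929619  -0.67207264]
 [-0.64699048  0.1819683  -0.74046665]] [-0.04182832 -0.36894429  1.54838509]
steriliser_drawer0_handle 0.9 [451.1, 209.6, 115.3, 58.4] 3181
steriliser_drawer0_handle 0.24 [219.7, 218.8, 27.4, 44.
[... 856 characters left out ...]
99661861  0.02129807 -0.0793583 ]
 [ 0.07941388  0.00177547 -0.99684015]] [-0.07438083  0.57635897  1.36474346]
steriliser_drawer0_handle 0.76 [174.8, 248.5, 128.2, 63.0] 5705
steriliser_drawer0 0.8 [175.8, 248.9, 129.7, 67.9] 5847
clipper 0.69 [479.6, 311.6, 24.4, 64.0] 1194
clipper 0.62 [429.0, 273.6, 26.8, 36.3] 700
clipper_stand 0.83 [418.1, 260.8, 37.5, 55.6] 1138
trimmer 0.63 [320.2, 265.2, 14.6, 31.6] 315
trimmer_stand 0.83 [320.4, 257.0, 37.2, 57.4] 1257
trimmer_stand 0.68 [372.4, 320.9, 39.3, 56.8] 1767
spray_bottle 0.7 [320.6, 173.3, 30.1, 29.0] 585
brush 0.7 [269.1, 299.4, 25.2, 42.3] 778
cologne 0.6 [383.1, 182.7, 24.2, 33.5] 581
steriliser 0.74 [179.5, 199.6, 131.2, 166.1] 19065
```

View pics/scene0.png

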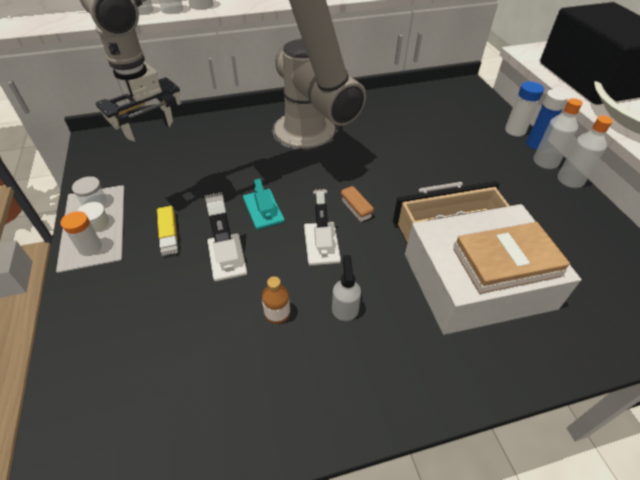

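View pics/top0.png

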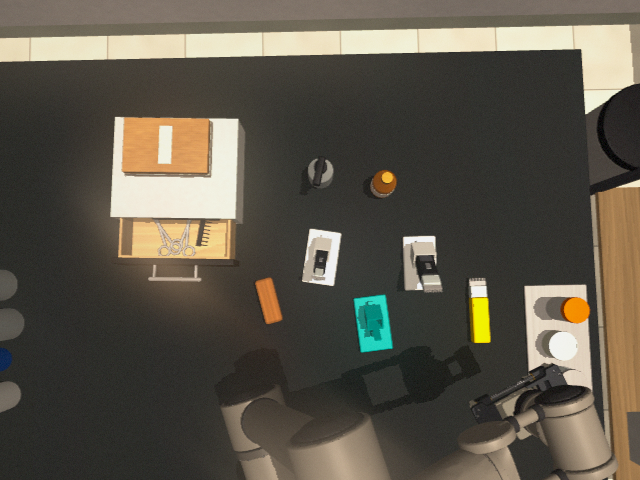

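```bash
python3 - <<'E'
import cv2
a=cv2.imread("pics/scene0.png")[170:330,130:400]; cv2.imwrite("pics/sc.png",cv2.resize(a,None,fx=2.9,fy=2.9,interpolation=cv2.INTER_CUBIC))
a=cv2.imread("pics/top0.png")[160:360,300:510]; cv2.imwrite("pics/tc.png",cv2.resize(a,None,fx=3,fy=3,interpolation=cv2.INTER_CUBIC))
E
```

```text
(no output)
```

View pics/sc.png

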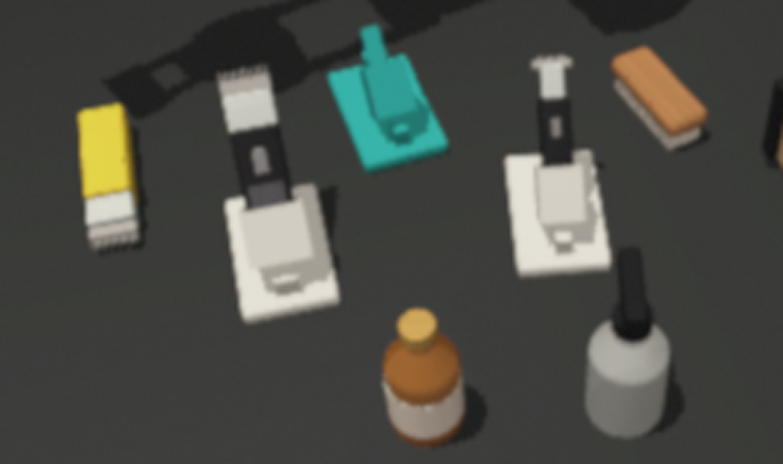

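View pics/tc.png

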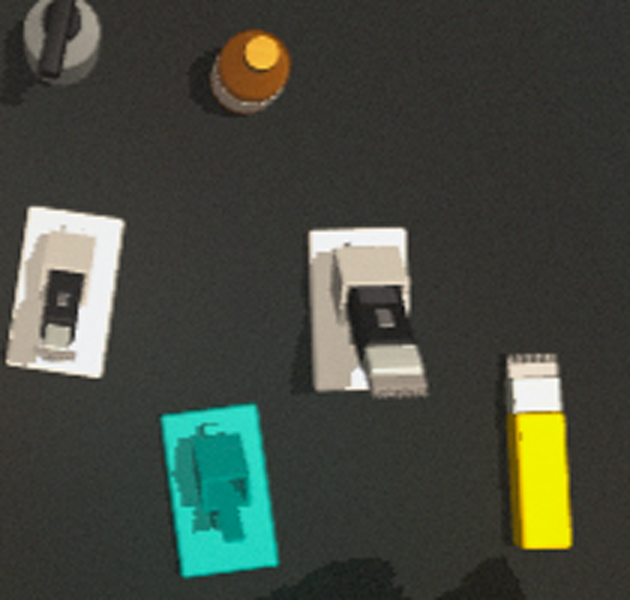

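Scene picture: the black clipper leans in a white stand at (218,216) scene / (424,262) top. The other candidates are:
- The yellow look-alike at (167,230) / (480,311), lying flat.
- The trimmer, in the smaller white stand at (322,225) / (321,258).
- The turquoise stand at (262,206) / (373,322).

The clipper is the larger black one in the white stand, and both crops confirm it. The open drawer's handle is at (441,187) / (175,279).

```bash
cat > h.py <<'E'
import numpy as np,cv2,pickle
P={n:pickle.load(open(f"{n}0.pkl","rb")) for n in ("scene","top")}
def plane(n,uv,z):
    p=P[n]; d=p["R"].T@np.linalg.solve(p["K"],[uv[0],uv[1],1.]); c=-p["R"].T@p["t"]
    return c+d*(z-c[2])/d[2]
def proj(n,X):
    p=P[n]; q=p["K"]@(p["R"]@np.asarray(X,float)+p["t"]); return q[:2]/q[2]
def tri(a,b):
    A=[p for p in (P["scene"]["K"]@np.c_[P["scene"]["R"],P["scene"]["t"]],P["top"]["K"]@np.c_[P["top"]["R"],P["top"]["t"]])]
    X=cv2.triangulatePoints(A[0],A[1],np.array(a,float).reshape(2,1),np.array(b,float).reshape(2,1)); return (X[:3]/X[3]).ravel()
E
python3 - <<'E'
from h import *
np.set_printoptions(precision=4,suppress=True)
for n,bb,s in (("scene",(195,185,255,285),8),("top",(395,230,450,300),8),("scene",(390,170,520,230),6),("top",(110,210,245,290),5)):
    a=P[n]["color"][bb[1]:bb[3],bb[0]:bb[2],::-1]; cv2.imwrite(f"pics/z_{n}_{bb[0]}.png",cv2.resize(a,None,fx=s,fy=s,interpolation=cv2.INTER_CUBIC)); 
# base corners in top (crop 3x, off 300,160)
for c in [(309,230),(407,227),(410,388),(314,391)]:
    print(plane("top",(300+c[0]/3,160+c[1]/3),.014))
print("handle ends top",plane("top",(150,280),.082),plane("top",(200,279),.082))
for n,u in (("brush",(269,300)),("turq",(373,322)),("yellow",(480,311)),("col",(383,182)),("spray",(320,173)),("trim",(321,258)),("jars",(526,330))): print(n,plane("top",u,.02))
E
```

```text
[ 0.5806 -0.3017  0.014 ]
[ 0.5813 -0.3862  0.014 ]
[ 0.4433 -0.3835  0.014 ]
[ 0.4424 -0.3014  0.014 ]
handle ends top [0.4818 0.3305 0.082 ] [0.4816 0.2081 0.082 ]
brush [0.4253 0.0461 0.02  ]
turq [ 0.3641 -0.2174  0.02  ]
yellow [ 0.3862 -0.4902  0.02  ]
col [ 0.7234 -0.2537  0.02  ]
spray [ 0.7506 -0.0909  0.02  ]
trim [ 0.5296 -0.0888  0.02  ]
jars [ 0.336  -0.6046  0.02  ]
```

```bash
ls pics
```

```text
sc.png
scene0.png
tc.png
top0.png
z_scene_195.png
z_scene_390.png
z_top_110.png
z_top_395.png
```

View pics/z_scene_195.png

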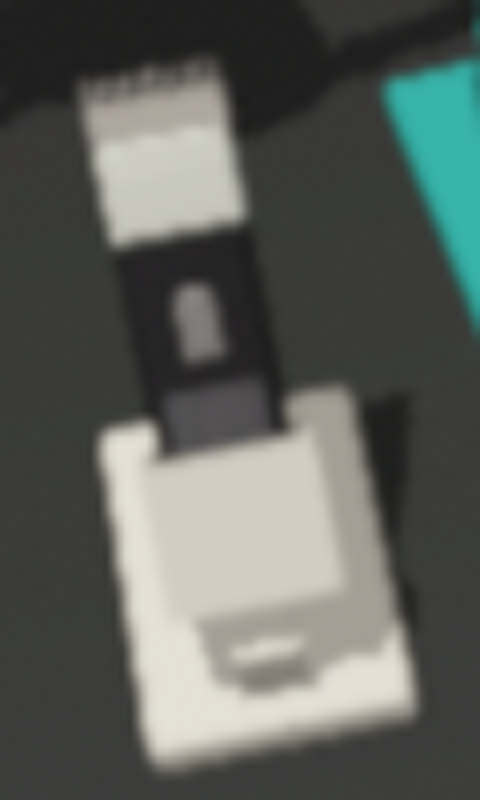

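View pics/z_top_395.png

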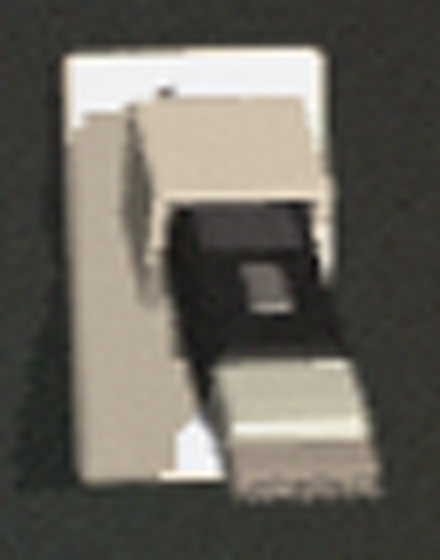

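View pics/z_scene_390.png

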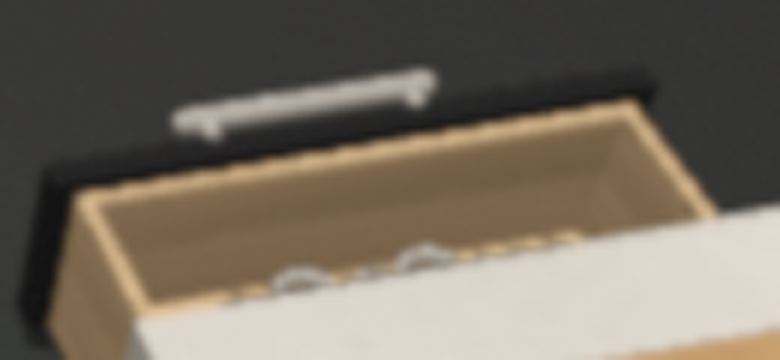

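View pics/z_top_110.png

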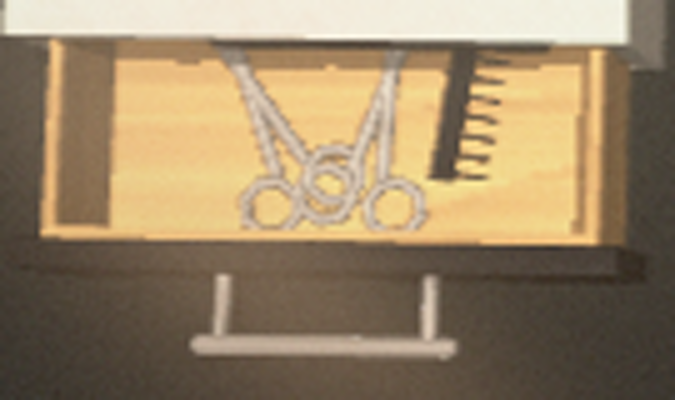

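```bash
python3 - <<'E'
from h import *
np.set_printoptions(precision=4,suppress=True)
S=lambda u,v:(195+u/8,185+v/8); T=lambda u,v:(395+u/8,230+v/8)
for k,a,b in (("headline-",S(112,248),T(350,362)),("headline+",S(245,218),T(215,362)),("rim-",S(163,452),T(310,207)),("rim+",S(290,430),T(175,207)),("tip-",S(80,85),T(382,490)),("tip+",S(217,62),T(235,495)),
 ("handle-",(390+180/6,170+122/6),(110+455/5,210+348/5)),("handle+",(390+428/6,170+80/6),(110+195/5,210+346/5))):
    X=tri(a,b); print(k,X,proj("scene",X)-a,proj("top",X)-b)
# scene base corners
for c in [(98,432),(350,388),(418,705),(155,765)]: print(plane("scene",S(*c),.014))
# model prediction, stand at (c, yaw 0)
ox,oy=.512,-.343
def m(s,h,w): return [ox+.03-.643*s+.766*h,oy+w,.038+.766*s+.643*h]
for s,h in ((115,17),(115,12),(45,17),(160,12)):
  for w in (-21,21):
    X=m(s/1e3,h/1e3,w/1e3); print(s,h,w,np.array(X),(proj("scene",X)-(195,185))*8,(proj("top",X)-(395,230))*8)
# steriliser front top edge & drawer front
print("case front", plane("top",(110+5/5,210+38/5),.12),plane("top",(110+628/5,210+45/5),.12))
E
```

```text
headline- [ 0.478  -0.3655  0.126 ] [-0.3041 -0.0162] [-0.2078 -0.0216]
headline+ [ 0.4789 -0.3247  0.1293] [-0.5406 -0.0254] [-0.3699 -0.0473]
rim- [ 0.5262 -0.3636  0.0829] [-0.7832 -0.0406] [-0.5152 -0.0601]
rim+ [ 0.527  -0.3233  0.0821] [-0.2771 -0.0118] [-0.1827 -0.0248]
tip- [ 0.4409 -0.3654  0.1612] [-0.4078 -0.023 ] [-0.2871 -0.028 ]
tip+ [ 0.4404 -0.3234  0.1603] [-0.4285 -0.0208] [-0.3023 -0.0366]
handle- [0.4807 0.2077 0.0784] [-0.7283  0.0299] [-0.5065 -0.21  ]
handle+ [0.4841 0.3347 0.0782] [-0.3258  0.0203] [-0.2273 -0.1088]
[ 0.4488 -0.386   0.014 ]
[ 0.451  -0.3011  0.014 ]
[ 0.5908 -0.3006  0.014 ]
[ 0.5925 -0.3831  0.014 ]
115 17 -21 [ 0.4811 -0.364   0.137 ] [109.0517 228.592 ] [351.0365 350.9845]
115 17 21 [ 0.4811 -0.322   0.137 ] [246.4608 203.4047] [207.5514 354.0242]
115 12 -21 [ 0.4772 -0.364   0.1338] [109.6015 227.4076] [349.1712 364.2517]
115 12 21 [ 0.4772 -0.322   0.1338] [246.3897 202.3417] [206.0143 367.2837]
45 17 -21 [ 0.5261 -0.364   0.0834] [155.1929 450.63  ] [307.4653 206.7389]
45 17 21 [ 0.5261 -0.322   0.0834] [290.9409 424.1275] [170.1682 209.6557]
160 12 -21 [ 0.4483 -0.364   0.1683] [79.5947 82.9863] [379.1898 464.2091]
160 12 21 [ 0.4483 -0.322   0.1683] [217.4618  58.7884] [231.7715 467.3253]
case front [0.6326 0.4127 0.12  ] [0.6227 0.1138 0.12  ]
```

Call:
{"api": "servo_tool", "payload": {"targets": "0 0 -45 0.149; 0 0 -45 0.149; 0 0 0 0.149; 0 0 0 0", "hand": 0, "squeeze": 30}}

```text
time: 1.6
tool_pos: [0.2263, -0.4734, 0.3001]
tool_rot: [-3.14, 0.0, -0.013]
contact_force: [0.1, 0.6, 0.3]
opening: 0.0563
```

Call:
{"api": "servo_tool", "payload": {"targets": "29 -45 0 0.01; 29 -45 0 0.01; 29 -45 0 0; 29 -45 0 0; 29 -45 0 0; 29 -45 0 0; 0 -50 0 0; 0 -50 0 0; 0 -50 0 0; 0 -50 0 0; 0 -50 0 0; 0 -50 0 0; 0 -50 0 0; 0 -50 0 0; 0 -50 0 0; 0 0 0 0"}}

```text
time: 3.6
tool_pos: [0.4074, 0.2662, 0.2951]
tool_rot: [-3.135, 0.01, 0.022]
contact_force: [0.3, -0.1, -0.3]
opening: 0.0003
```

Call:
{"api": "servo_tool", "payload": {"targets": "0 0 50 0.05; 0 0 50 0; 0 -3 50 0; 0 0 40 0; 0 0 20 0; 0 0 0 0; 0 0 0 0"}}

```text
time: 4.47
tool_pos: [0.4059, 0.2655, 0.0791]
tool_rot: [-3.138, 0.01, -0.014]
contact_force: [0.2, -0.2, 0.1]
opening: 0.0004
```

```bash
python3 - <<'E'
from cell import telemetry, cams
import cv2
s=telemetry.observe(); print(s["time"],s["tool_pos"],s["tool_rot"])
p=cams.read_camera("scene"); cv2.imwrite("pics/s1.png",cv2.resize(p["color"][130:270,370:560,::-1],None,fx=4,fy=4))
E
```

```text
4.475 [0.40587682 0.26546197 0.07905595] [-3.13838319  0.00987515 -0.01418848]
```

View pics/s1.png

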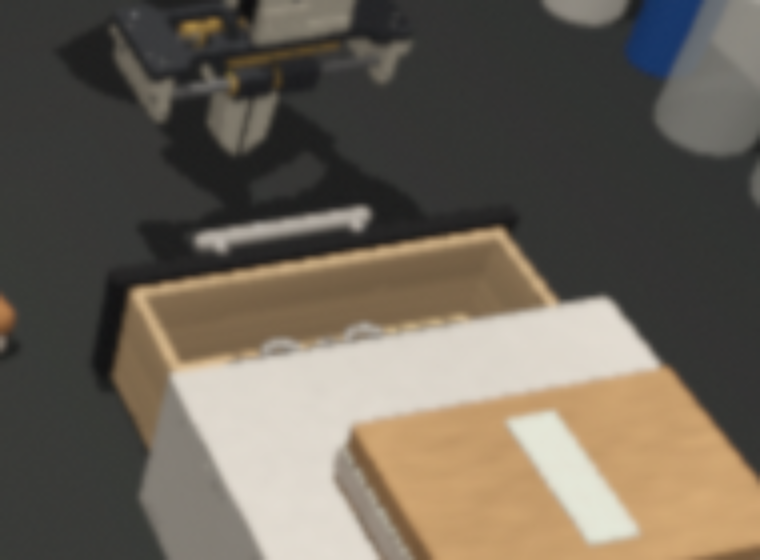

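The closed fingers stand about 60 mm in front of the handle (crop (240,125) against the bar at (285,228)), so I'll push.

Call:
{"api": "servo_tool", "payload": {"targets": "18 0 0 0.015; 15 0 0 0; 15 0 0 0; 15 0 0 0; 12 0 0 0; 12 0 0 0; 12 0 0 0; 12 0 0 0; 12 0 0 0; 12 0 0 0"}}

```text
time: 5.78
tool_pos: [0.5486, 0.2622, 0.0834]
tool_rot: [-3.136, 0.005, -0.026]
contact_force: [-2.4, 0.6, 0.3]
opening: 0.0007
```

Call:
{"api": "servo_tool", "payload": {"targets": "8 0 2 0; 8 0 2 0; 6 0 1 0; 6 0 0 0; 5 0 0 0; 5 0 0 0"}}

```text
time: 6.52
tool_pos: [0.5892, 0.2611, 0.0774]
tool_rot: [-3.136, 0.005, -0.026]
contact_force: [-2.0, -0.8, 0.4]
opening: 0.0006
```

Call:
{"api": "servo_tool", "payload": {"targets": "5 0 0 0; 5 0 0 0; 5 0 0 0; 4 0 0 0"}}

```text
time: 7.02
tool_pos: [0.6044, 0.2605, 0.0773]
tool_rot: [-3.138, 0.017, -0.026]
contact_force: [-23.9, -0.5, 14.3]
opening: 0.0005
```

```bash
python3 - <<'E'
from cell import telemetry, cams
import cv2,numpy as np
s=telemetry.observe(); print(s["time"],s["tool_pos"],s["contact_force"])
a=cams.read_camera("scene")["color"][150:290,390:560,::-1];b=cams.read_camera("top")["color"][180:300,90:260,::-1]
cv2.imwrite("pics/s2.png",np.vstack([cv2.resize(a[:,:],None,fx=2.3,fy=2.3),cv2.resize(b,None,fx=2.3,fy=2.3)]))
E
```

```text
7.025 [0.60443257 0.26051288 0.07730696] [-23.88719124  -0.52429659  14.28958863]
```

View pics/s2.png

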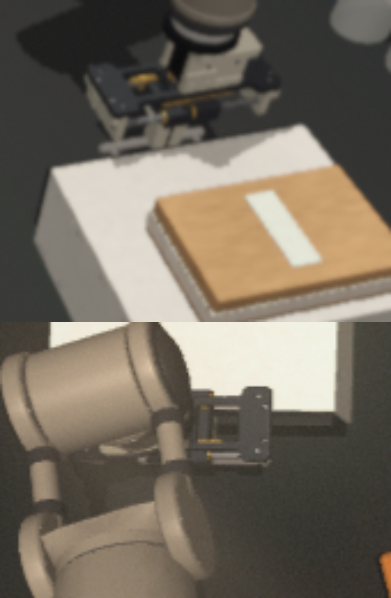

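Call:
{"api": "servo_tool", "payload": {"targets": "3 0 0 0; 2 0 0 0; 0 0 0 0"}}

```text
time: 7.5
tool_pos: [0.6037, 0.2605, 0.0776]
tool_rot: [-3.14, 0.029, -0.024]
contact_force: [-0.2, -0.6, -0.7]
opening: 0.0003
```

Call:
{"api": "servo_tool", "payload": {"targets": "-20 0 0 0; -40 0 0 0; -50 0 0 0; -40 0 -50 0; -30 0 -60 0; 0 0 -60 0; 0 0 -60 -0.03; 0 0 0 0", "hand": 1}}

```text
time: 8.5
tool_pos: [0.4314, 0.2653, 0.3154]
tool_rot: [-3.134, 0.017, 0.007]
contact_force: [-0.6, -0.6, -0.8]
opening: 0.0759
```

```bash
python3 - <<'E'
from cell import telemetry, cams
import cv2,numpy as np
from h import *
np.set_printoptions(precision=4,suppress=True)
s=telemetry.observe(); print(s["time"],s["tool_pos"],s["tool_rot"],s["qpos"])
p=cams.read_camera("scene");
cv2.imwrite("pics/s3.png",cv2.resize(p["color"][150:290,390:580,::-1],None,fx=4,fy=4,interpolation=cv2.INTER_CUBIC))
E
```

```text
8.5 [0.4314 0.2653 0.3154] [-3.1342  0.0168  0.0065] [0.3911 0.2529 1.3553 0.0131 1.5462 1.955 ]
```

View pics/s3.png

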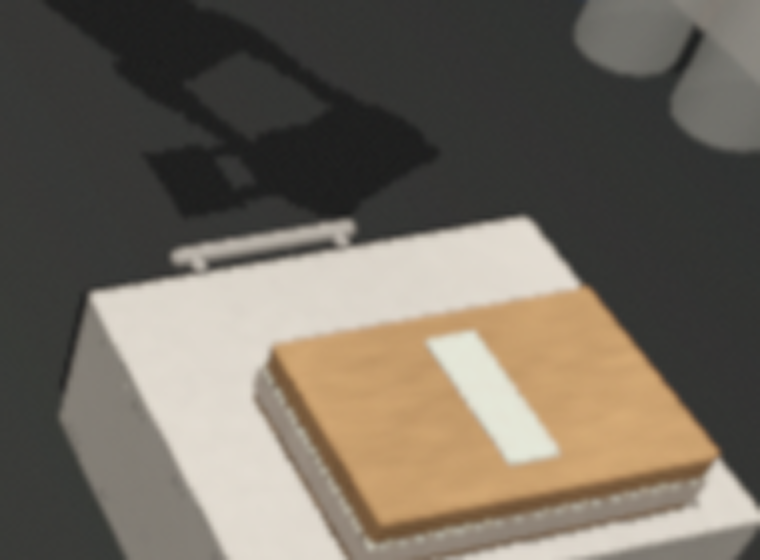

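The drawer is shut: only the panel's edge shows at (75,340), and it stopped hard at about 24 N. Next is the clipper.

Call:
{"api": "servo_tool", "payload": {"targets": "4 50 0 0.005; 4 50 0 0; 4 50 0 0; 4 50 0 0; 4 50 0 0; 4 50 0 0; 4 50 0 0; 4 50 0 0; 4 50 0 0; 4 50 0 0; 4 50 0 0; 2 40 0 0; 0 0 0 0"}}

```text
time: 10.18
tool_pos: [0.4741, -0.3434, 0.2806]
tool_rot: [-3.124, 0.051, 0.0]
contact_force: [0.4, 0.4, -0.0]
opening: 0.092
```

Call:
{"api": "servo_tool", "payload": {"targets": "3 1 45 0; 3 1 45 0; 0 0 0 0"}}

```text
time: 10.55
tool_pos: [0.4747, -0.3414, 0.1847]
tool_rot: [-3.119, 0.054, -0.0]
contact_force: [-0.3, -0.6, 0.5]
opening: 0.0916
```

```bash
python3 - <<'E'
from cell import telemetry, cams
import cv2,numpy as np
from h import *
np.set_printoptions(precision=4,suppress=True)
s=telemetry.observe(); print(s["time"],s["tool_pos"],s["tool_rot"])
p=cams.read_camera("scene"); q=cams.read_camera("top")
a=p["color"][150:290,160:290,::-1]; b=q["color"][220:320,380:480,::-1]
cv2.imwrite("pics/s4.png",np.hstack([cv2.resize(a,(390,420),interpolation=cv2.INTER_CUBIC),cv2.resize(b,(400,420),interpolation=cv2.INTER_CUBIC)]))
E
```

```text
10.55 [ 0.4747 -0.3414  0.1847] [-3.1193  0.0543 -0.0001]
```

View pics/s4.png

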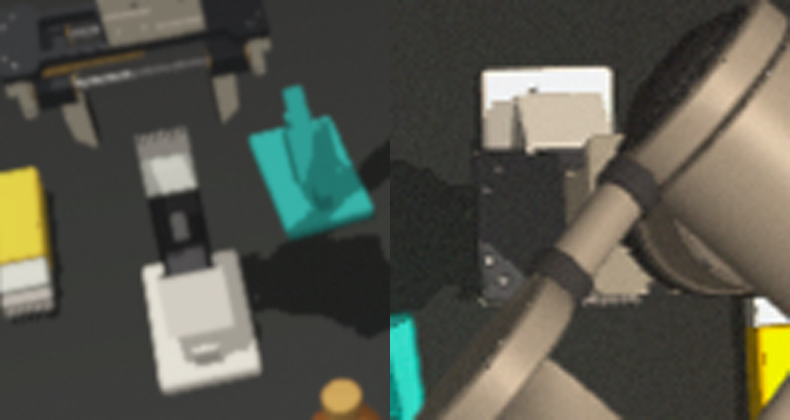

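The fingers straddle the clipper head evenly: fingers at (85,130) and (225,105), head at (163,150).

Call:
{"api": "servo_tool", "payload": {"targets": "3 2 25 0; 3 2 22 0; 0 1 12 0; 0 0 5 0; 0 0 0 0"}}

```text
time: 11.28
tool_pos: [0.4846, -0.3501, 0.1336]
tool_rot: [-3.137, 0.035, 0.001]
contact_force: [-0.1, -0.5, -0.1]
opening: 0.092
```

Call:
{"api": "servo_tool", "payload": {"targets": "-8 -5 0 0; 0 0 0 0"}}

```text
time: 11.52
tool_pos: [0.4764, -0.3451, 0.1355]
tool_rot: [-3.139, 0.033, 0.001]
contact_force: [0.2, 0.6, 1.1]
opening: 0.0919
```

Call:
{"api": "servo_tool", "payload": {"targets": "0 0 7 0; 0 0 7 0; 0 0 0 0"}}

```text
time: 11.9
tool_pos: [0.4759, -0.3451, 0.1208]
tool_rot: [-3.139, 0.033, 0.001]
contact_force: [0.2, 0.4, 0.3]
opening: 0.0917
```

No contact. Closing.

Call:
{"api": "servo_tool", "payload": {"targets": "0 0 0 0; 0 0 0 0; 0 0 0 0; 0 0 0 0; 0 0 0 0; 0 0 0 0; 0 0 0 0; 0 0 0 0", "hand": 0, "squeeze": 45}}

```text
time: 12.9
tool_pos: [0.4761, -0.3451, 0.1209]
tool_rot: [-3.139, 0.033, 0.001]
contact_force: [0.1, 0.1, 0.2]
opening: 0.0391
```

Call:
{"api": "servo_tool", "payload": {"targets": "-5.3 0 -6 0; -5.3 0 -6 0; -5.3 0 -6 0; -5.3 0 -6 0"}}

```text
time: 13.4
tool_pos: [0.4545, -0.3449, 0.1463]
tool_rot: [-3.138, 0.033, 0.001]
contact_force: [1.3, 0.2, -3.1]
opening: 0.0388
```

Call:
{"api": "servo_tool", "payload": {"targets": "-8 0 -9 0; -8 0 -9 0; -8 0 -9 0; -8 0 -9 0; -8 0 -9 0; -8 0 -9 0; -8 0 -9 0; 0 0 -20 0; 0 0 -20 0; 0 0 0 0; 0 0 0 0"}}

```text
time: 14.78
tool_pos: [0.3954, -0.3451, 0.2578]
tool_rot: [-3.138, 0.035, -0.0]
contact_force: [-0.2, -0.0, -2.5]
opening: 0.0391
```

```bash
python3 - <<'E'
from cell import telemetry, cams
import cv2,numpy as np
s=telemetry.observe(); print(s["time"],s["tool_pos"],s["tool_rot"],s["contact_force"],s["torque"])
p=cams.read_camera("scene"); q=cams.read_camera("top")
cv2.imwrite("pics/s5.png",np.hstack([cv2.resize(p["color"][110:290,150:330,::-1],(390,390),interpolation=cv2.INTER_CUBIC),cv2.resize(q["color"][180:360,340:520,::-1],(390,390),interpolation=cv2.INTER_CUBIC)]))
E
```

```text
14.775 [ 0.3953758  -0.34511065  0.2577795 ] [-3.13773655e+00  3.48040260e-02 -1.35898415e-04] [-0.15535155 -0.0111332  -2.50900212] [0.01842335 0.09274526 0.02404187]
```

View pics/s5.png

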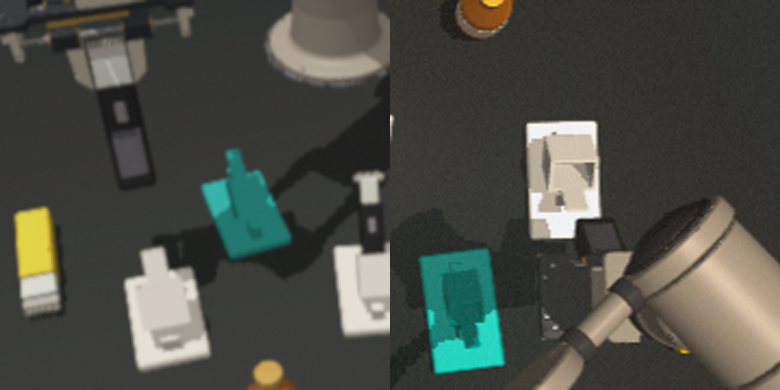

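The clipper is out of its stand. In the left half it hangs below the gripper at (125,135), still leaning, with 2.5 N of weight. The stand at (165,310) is empty.

The tool can only point down, so I'll lay the clipper on the free patch between the turquoise stand and the yellow look-alike. There I can let it pivot level and regrasp it in the middle.

Call:
{"api": "servo_tool", "payload": {"targets": "-6 5 20 0; -6 5 30 0; -6 5 30 0; -6 5 30 0; -6 5 25 0; 0 0 0 0; 0 0 0 0"}}

```text
time: 15.75
tool_pos: [0.3593, -0.3685, 0.117]
tool_rot: [-3.133, 0.037, 0.001]
contact_force: [-0.3, -0.3, -2.8]
opening: 0.0391
```

```bash
python3 - <<'E'
from cell import telemetry, cams
import cv2,numpy as np
s=telemetry.observe(); print(s["time"],s["tool_pos"],s["tool_rot"],s["contact_force"],s["torque"])
p=cams.read_camera("scene"); q=cams.read_camera("top")
cv2.imwrite("pics/s6.png",np.hstack([cv2.resize(p["color"][110:290,120:300,::-1],(390,390),interpolation=cv2.INTER_CUBIC),cv2.resize(q["color"][220:400,340:520,::-1],(390,390),interpolation=cv2.INTER_CUBIC)]))
E
```

```text
15.75 [ 0.35926017 -0.36854617  0.11696303] [-3.13327505e+00  3.73502098e-02  8.81513969e-04] [-0.2614695  -0.3196688  -2.79293119] [-0.0530248   0.03118609  0.00542762]
```

View pics/s6.png

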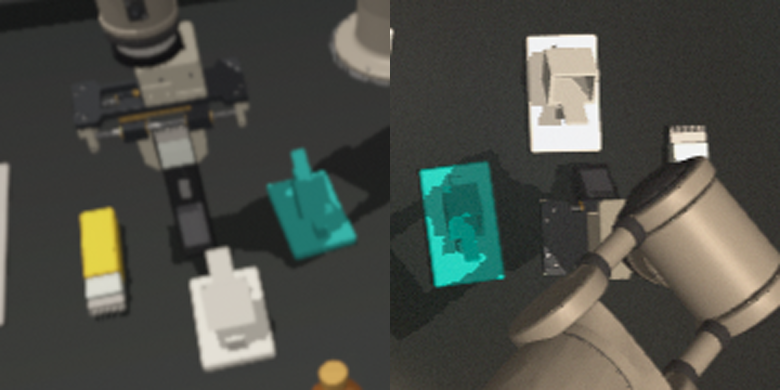

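Call:
{"api": "servo_tool", "payload": {"targets": "-15 0 0 0; -15 0 8 0; 0 0 6 0; 0 0 4 0; 0 0 4 0", "squeeze": 22}}

```text
time: 16.48
tool_pos: [0.3266, -0.3691, 0.0971]
tool_rot: [-3.137, 0.036, 0.001]
contact_force: [-7.5, 0.8, 14.0]
opening: 0.0402
```

Call:
{"api": "servo_tool", "payload": {"targets": "-5 0 2 0; -5 0 3 0; -5 0 4 0; -5 0 4 0; -4 0 5 0; -4 0 5 0"}}

```text
time: 17.23
tool_pos: [0.2957, -0.3699, 0.0757]
tool_rot: [-3.14, 0.036, 0.003]
contact_force: [-2.1, 0.6, 2.1]
opening: 0.0397
```

Call:
{"api": "servo_tool", "payload": {"targets": "-4 0 5 0; -3 0 6 0; -3 0 6 0; -2 0 6 0; -2 0 6 0; -1 0 6 0"}}

```text
time: 17.98
tool_pos: [0.2785, -0.37, 0.0384]
tool_rot: [-3.14, 0.036, 0.002]
contact_force: [-1.7, 0.4, 1.5]
opening: 0.0403
```

```bash
python3 - <<'E'
from cell import telemetry, cams
import cv2,numpy as np
s=telemetry.observe(); print(s["time"],s["tool_pos"],s["tool_rot"],s["contact_force"],s["torque"])
p=cams.read_camera("scene"); q=cams.read_camera("top")
cv2.imwrite("pics/s7.png",np.hstack([cv2.resize(p["color"][110:290,120:300,::-1],(390,390),interpolation=cv2.INTER_CUBIC),cv2.resize(q["color"][220:400,340:520,::-1],(390,390),interpolation=cv2.INTER_CUBIC)]))
E
```

```text
17.975 [ 0.27850918 -0.36995082  0.03844046] [-3.13954098e+00  3.58341360e-02  2.18955381e-03] [-1.69481249  0.38492083  1.50521079] [0.16962849 0.07166797 0.0270199 ]
```

View pics/s7.png

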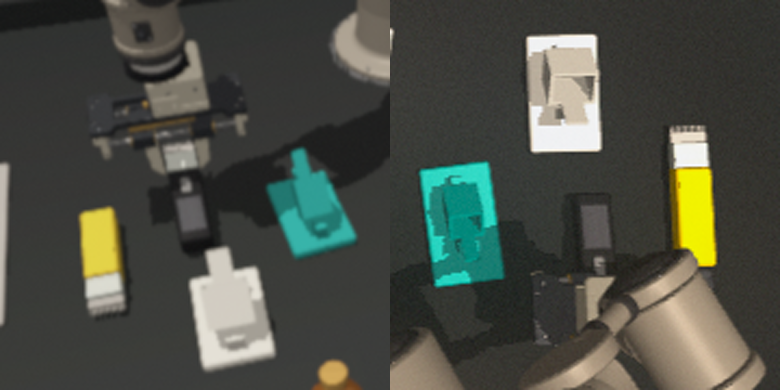

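It is pivoting as planned: the clipper is nearly flat with its foot at (200,245), clear of the stand.

Call:
{"api": "servo_tool", "payload": {"targets": "0 0 6 0; 0 0 6 0; 0 0 4 0; 0 0 0 0"}}

```text
time: 18.58
tool_pos: [0.2784, -0.3698, 0.021]
tool_rot: [-3.139, 0.036, 0.002]
contact_force: [-0.9, -1.1, 0.7]
opening: 0.0205
```

Call:
{"api": "servo_tool", "payload": {"targets": "0 0 0 0; 0 0 0 0; 0 0 0 0; 0 0 0 0; 0 0 0 0; 0 0 0 0", "hand": 1}}

```text
time: 19.32
tool_pos: [0.2789, -0.3703, 0.0216]
tool_rot: [-3.141, 0.034, 0.002]
contact_force: [-0.6, 0.1, -0.1]
opening: 0.0764
```

Call:
{"api": "servo_tool", "payload": {"targets": "0 0 -20 0; 0 0 -40 0; 0 0 -50 0; 0 0 -60 0; -20 0 -60 0; 0 0 0 0"}}

```text
time: 20.08
tool_pos: [0.2669, -0.3703, 0.2571]
tool_rot: [-3.139, 0.036, 0.002]
contact_force: [-0.3, 1.6, -0.9]
opening: 0.0917
```

```bash
python3 - <<'E'
from cell import telemetry, cams
import cv2,numpy as np
s=telemetry.observe(); print(s["time"],s["tool_pos"],s["tool_rot"],s["contact_force"],s["torque"])
p=cams.read_camera("scene"); q=cams.read_camera("top")
cv2.imwrite("pics/s8.png",np.hstack([cv2.resize(p["color"][150:290,150:290,::-1],(390,390),interpolation=cv2.INTER_CUBIC),cv2.resize(q["color"][280:400,370:490,::-1],(390,390),interpolation=cv2.INTER_CUBIC)]))
E
```

```text
20.075 [ 0.26689613 -0.37025969  0.25714985] [-3.13903151e+00  3.55928904e-02  2.42887924e-03] [-0.26349299  1.58687567 -0.87953033] [ 0.05736719 -0.0467658   0.01576258]
```

View pics/s8.png

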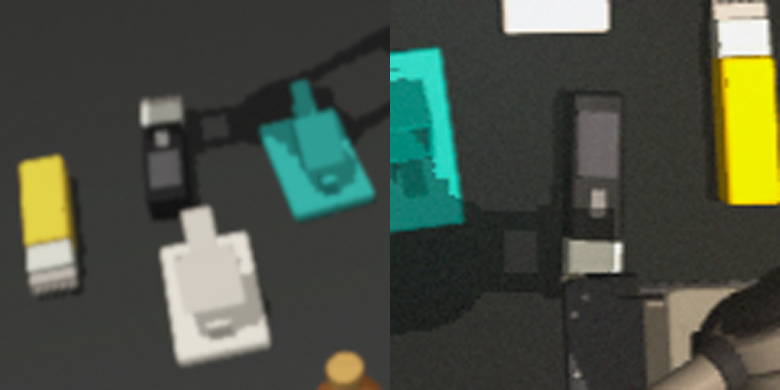

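```bash
python3 - <<'E'
from h import *
np.set_printoptions(precision=4,suppress=True)
T=lambda u,v:(370+u/3.25,280+v/3.25); S=lambda u,v:(150+u*140/390,150+v*140/390)
for c in [(182,93),(232,95),(175,240),(231,240)]: print(plane("top",T(*c),.034))
for c in [(150,215),(188,210),(142,125),(186,120),(142,100),(183,97)]: print(plane("scene",S(*c),.030))
E
```

```text
[ 0.3958 -0.3505  0.034 ]
[ 0.3934 -0.3892  0.034 ]
[ 0.2835 -0.341   0.034 ]
[ 0.2826 -0.3841  0.034 ]
[ 0.4183 -0.3892  0.03  ]
[ 0.4212 -0.3527  0.03  ]
[ 0.2864 -0.3847  0.03  ]
[ 0.2906 -0.3394  0.03  ]
[ 0.2469 -0.381   0.03  ]
[ 0.2534 -0.3383  0.03  ]
```

Call:
{"api": "servo_tool", "payload": {"targets": "19 -1.5 50 0.06; 19 -1.5 50 0; 18 0 50 0; 0 0 20 0; 0 0 0 0"}}

```text
time: 20.8
tool_pos: [0.3146, -0.3602, 0.0679]
tool_rot: [-3.122, 0.048, -0.059]
contact_force: [-0.6, 0.2, 0.3]
opening: 0.0921
```

Call:
{"api": "servo_tool", "payload": {"targets": "2 5 18 0; 0 0 16 0; 0 0 10 0; 0 0 0 0"}}

```text
time: 21.3
tool_pos: [0.3141, -0.3639, 0.0228]
tool_rot: [-3.121, 0.049, -0.059]
contact_force: [-0.2, 0.6, 0.5]
opening: 0.0918
```

Call:
{"api": "servo_tool", "payload": {"targets": "0 0 2 0; 0 0 0 0; 0 0 0 0; 0 0 0 0; 0 0 0 0; 0 0 0 0; 0 0 0 0; 0 0 0 0; 0 0 0 0", "hand": 0, "squeeze": 45}}

```text
time: 22.42
tool_pos: [0.3147, -0.3649, 0.0226]
tool_rot: [-3.124, 0.047, -0.059]
contact_force: [-0.2, -0.8, -0.2]
opening: 0.0064
```

```bash
cat > look.py <<'E'
import sys
from cell import telemetry, cams
import cv2,numpy as np
s=telemetry.observe(); print(s["time"],s["tool_pos"],s["tool_rot"],s["contact_force"],s["torque"],s["opening"])
p=cams.read_camera("scene"); q=cams.read_camera("top")
cv2.imwrite(sys.argv[1],np.hstack([cv2.resize(p["color"][130:290,150:310,::-1],(400,400),interpolation=cv2.INTER_CUBIC),cv2.resize(q["color"][260:420,340:500,::-1],(400,400),interpolation=cv2.INTER_CUBIC)]))
E
python3 look.py pics/s9.png
```

```text
22.425 [ 0.31474801 -0.36488222  0.02260994] [-3.12382026  0.04685979 -0.05870208] [-0.16578419 -0.84990315 -0.23033936] [0.04363525 0.03588777 0.0285548 ] 0.006426980454594487
```

View pics/s9.png

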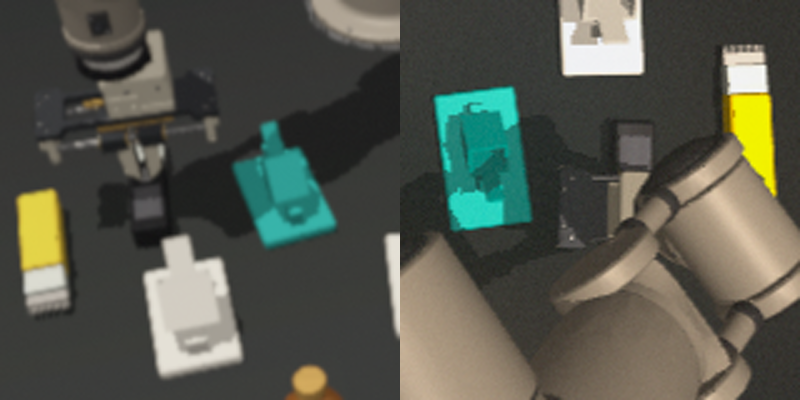

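```bash
python3 - <<'E'
from h import *
from cell import cams,telemetry
p=cams.read_camera("scene");q=cams.read_camera("top")
o=[]
for n,im,bb in (("scene",p,(175,165,235,235)),("top",q,(400,290,470,360))):
    a=im["color"][bb[1]:bb[3],bb[0]:bb[2],::-1]; s=400/(bb[2]-bb[0]); a=cv2.resize(a,None,fx=s,fy=s,interpolation=cv2.INTER_CUBIC)
    for X,c in (((.3147,-.3649,.0226),(0,0,255)),((.3147,-.3649,.009),(0,255,0)),((.3147,-.3649,.034),(255,0,0))):
        u=(proj(n,X)-bb[:2])*s; cv2.circle(a,tuple(int(v) for v in u),4,c,-1)
    # clipper box wire
    d=np.array([-.998,.06]); w=np.array([.06,.998]); f=np.array([.395,-.3695])
    for z in (0,.034):
        pts=[(( proj(n,[*(f+d*l+w*k),z])-bb[:2])*s).astype(int) for l,k in ((0,-.021),(.115,-.021),(.16,-.021),(.16,.021),(.115,.021),(0,.021))]
        cv2.polylines(a,[np.array(pts)],True,(0,255,255),1)
    o.append(a[:466])
h=min(x.shape[0] for x in o); cv2.imwrite("pics/s10.png",np.hstack([x[:h] for x in o]))
E
```

```text
(no output)
```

View pics/s10.png

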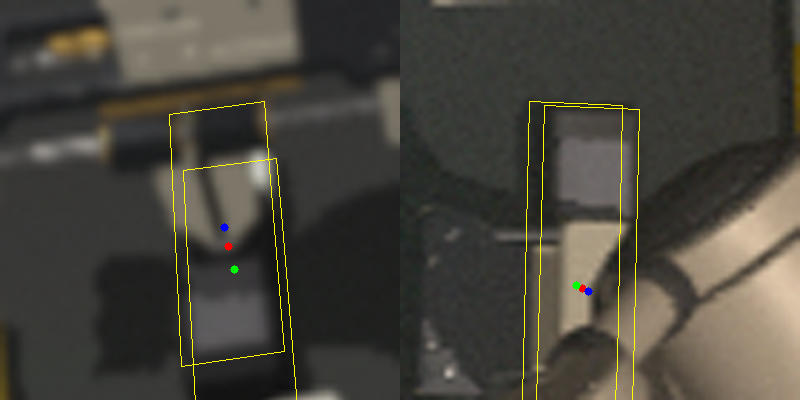

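Call:
{"api": "servo_tool", "payload": {"targets": "0 0 -5 0; 0 0 -5 0; 0 0 -5 0; 0 0 0 0"}}

```text
time: 23.12
tool_pos: [0.3157, -0.3655, 0.039]
tool_rot: [-3.124, 0.046, -0.059]
contact_force: [-0.0, 0.1, -0.6]
opening: 0.0007
```

```bash
sed -i 's/130:290,150:310/160:240,170:250/' look.py; python3 look.py pics/s11.png
```

```text
23.125 [ 0.31567976 -0.36545536  0.03899746] [-3.12448303  0.04638374 -0.05866397] [-0.02380366  0.06215999 -0.64361998] [0.0438402  0.00844446 0.00462232] 0.000709946901598953
```

View pics/s11.png

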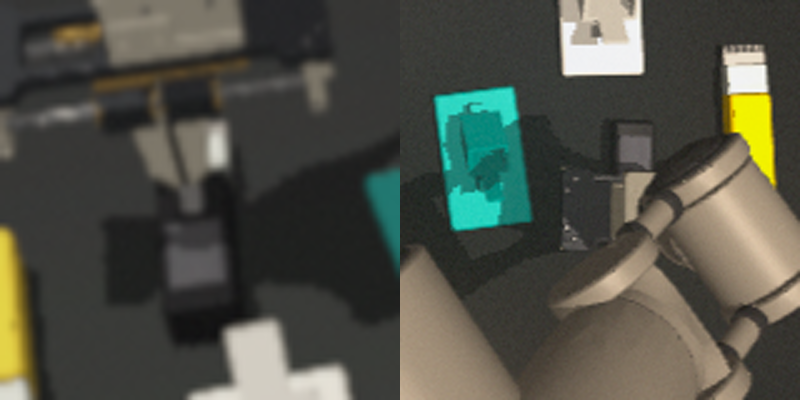

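```bash
python3 - <<'E'
from h import *
for z in (.015,.025,.035,.045): print(z,(proj("scene",(.3157+.0,-.3655,z))-(170,160))*5)
from cell import cams
p=cams.read_camera("scene"); cv2.imwrite("pics/s12.png",cv2.resize(p["color"][180:232,185:229,::-1],None,fx=12,fy=11.5,interpolation=cv2.INTER_CUBIC))
E
```

```text
0.015 [197.98569267 220.83918835]
0.025 [194.93077452 208.35151635]
0.035 [191.83971262 195.71609854]
0.045 [188.7118617  182.93029726]
```

View pics/s12.png

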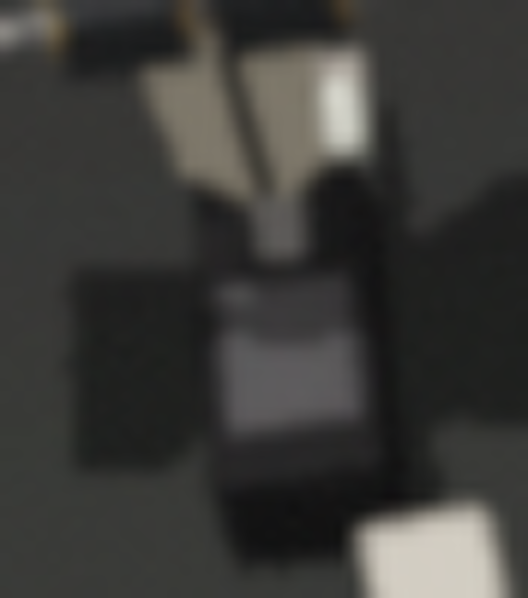

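```bash
python3 - <<'E'
from h import *
np.set_printoptions(precision=2,suppress=True)
print("s4 seen (190,198),(235,190)")
for z in (.171,.185,.2):
  for w in (-.05,.05): print(z,proj("scene",(.474,-.3414+w,z)), proj("scene",(.484,-.3414+w,z)))
print("s1 seen (430,168)")
for z in (.065,.08,.095): print(z,proj("scene",(.4059,.2655,z)),proj("scene",(.4159,.2655,z)))
E
```

```text
s4 seen (190,198),(235,190)
0.171 [194.23 203.65] [194.58 206.48]
0.171 [235.95 196.22] [236.55 198.95]
0.185 [193.03 199.39] [193.38 202.22]
0.185 [235.19 191.96] [235.79 194.69]
0.2 [191.73 194.72] [192.07 197.55]
0.2 [234.35 187.29] [234.96 190.03]
s1 seen (430,168)
0.065 [425.92 173.75] [427.38 175.89]
0.08 [426.9  169.79] [428.37 171.93]
0.095 [427.9  165.75] [429.39 167.89]
```

The tips stand about 2 cm higher than the nominal geometry says, so the fingers closed over the top of the clipper instead of around it. The clipper has not moved. I'll raise, open, and go down deeper until the force rises.

Call:
{"api": "servo_tool", "payload": {"targets": "0 0 -10 0; 0 0 0 0; 0 0 0 0; 0 0 0 0; 0 0 0 0; 0 0 0 0; 0 0 0 0", "hand": 1}}

```text
time: 24.15
tool_pos: [0.3157, -0.365, 0.0487]
tool_rot: [-3.123, 0.048, -0.059]
contact_force: [0.4, 0.6, 0.0]
opening: 0.0656
```

Call:
{"api": "servo_tool", "payload": {"targets": "0 0 12 0; 0 0 10 0; 0 0 6 0; 0 0 3 0; 0 0 3 0"}}

```text
time: 24.78
tool_pos: [0.3137, -0.3639, 0.0118]
tool_rot: [-3.122, 0.048, -0.059]
contact_force: [-0.0, 0.2, 0.2]
opening: 0.0918
```

Call:
{"api": "servo_tool", "payload": {"targets": "0 0 3 0; 0 0 3 0; 0 0 2 0"}}

```text
time: 25.15
tool_pos: [0.3135, -0.3639, 0.0035]
tool_rot: [-3.122, 0.048, -0.059]
contact_force: [0.4, -0.9, 0.7]
opening: 0.0919
```

Call:
{"api": "servo_tool", "payload": {"targets": "0 0 3 0; 0 0 2 0; 0 0 2 0"}}

```text
time: 25.52
tool_pos: [0.3132, -0.3638, -0.0038]
tool_rot: [-3.123, 0.048, -0.059]
contact_force: [-0.7, 0.1, 0.5]
opening: 0.0918
```

Call:
{"api": "servo_tool", "payload": {"targets": "0 0 2 0; 0 0 0 0; 0 0 0 0; 0 0 0 0; 0 0 0 0; 0 0 0 0; 0 0 0 0; 0 0 0 0", "hand": 0, "squeeze": 45}}

```text
time: 26.52
tool_pos: [0.3132, -0.364, -0.0059]
tool_rot: [-3.123, 0.048, -0.059]
contact_force: [0.2, -0.5, -0.3]
opening: 0.0418
```

Call:
{"api": "servo_tool", "payload": {"targets": "0 0 -10 0; 0 0 -15 0; 0 0 -20 0; 0 0 -20 0; 0 0 0 0"}}

```text
time: 27.15
tool_pos: [0.3158, -0.3642, 0.0616]
tool_rot: [-3.12, 0.049, -0.059]
contact_force: [0.4, 0.1, -2.9]
opening: 0.0421
```

```bash
python3 look.py pics/s13.png
```

```text
27.15 [ 0.31575021 -0.36416656  0.06162911] [-3.12017451  0.04925566 -0.05851241] [ 0.39176558  0.13089893 -2.94261291] [-0.02361843 -0.02867381 -0.04228297] 0.04214699619974123
```

View pics/s13.png

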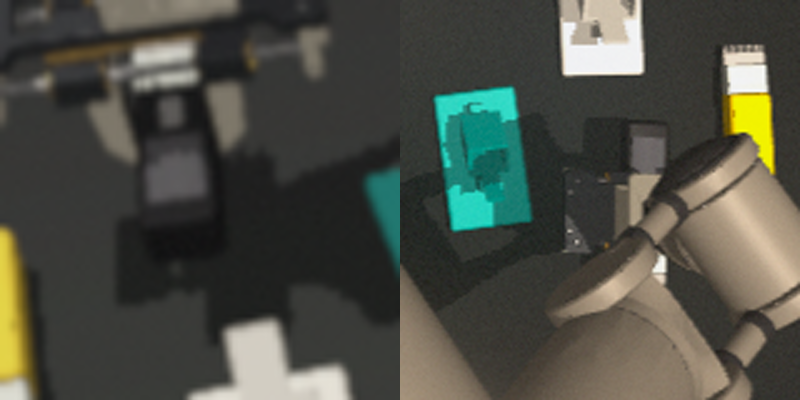

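The clipper is gripped across its body (fingers both sides, opening 42 mm), lifted, nearly balanced and level. Lifting to height.

Call:
{"api": "servo_tool", "payload": {"targets": "0 0 -25 0; 0 0 -30 0; 0 0 -30 0; 0 0 -30 0; 0 0 -30 0; 0 0 -30 0; 0 0 -25 0; 0 0 -15 0; 0 0 0 0; 0 0 0 0; 0 0 0 0; 0 0 0 0; 0 0 0 0; 0 0 0 0"}}

```text
time: 29.0
tool_pos: [0.3224, -0.3644, 0.2661]
tool_rot: [-3.093, 0.07, -0.058]
contact_force: [0.2, -1.3, -3.0]
opening: 0.0415
```

```bash
python3 - <<'E'
from cell import telemetry, cams
import cv2,numpy as np
s=telemetry.observe(); print(s["time"],s["tool_pos"],s["tool_rot"],s["contact_force"],s["torque"],s["opening"],abs(s["qvel"]).max())
p=cams.read_camera("scene"); q=cams.read_camera("top")
cv2.imwrite("pics/s14.png",p["color"][:,:,::-1])
cv2.imwrite("pics/s15.png",np.hstack([cv2.resize(p["color"][120:220,150:250,::-1],(400,400),interpolation=cv2.INTER_CUBIC),cv2.resize(q["color"][280:400,380:500,::-1],(400,400),interpolation=cv2.INTER_CUBIC)]))
for n,w in (("scene",p),("top",q)):
    for c in ("clipper","trimmer","brush","cologne","spray_bottle"):
        for d in cams.cut_out(w,c)[:2]: print(n,c,round(d["score"],2),d["extent"])
E
```

```text
29.0 [ 0.32243054 -0.36435233  0.26611009] [-3.09273758  0.06956259 -0.05754174] [ 0.19920077 -1.25799795 -3.04668565] [-0.03528199  0.00790855 -0.01941865] 0.04152965484046087 0.0028901820519484462
scene clipper 0.87 [166.9, 230.9, 20.5, 46.0]
scene clipper 0.65 [190.9, 129.4, 20.9, 46.9]
scene brush 0.79 [357.5, 201.1, 30.3, 35.1]
scene cologne 0.6 [275.5, 299.6, 25.0, 48.4]
scene cologne 0.29 [322.0, 244.9, 36.4, 42.9]
scene spray_bottle 0.9 [349.9, 287.6, 30.9, 64.9]
scene spray_bottle 0.3 [490.4, 268.5, 174.7, 130.7]
top clipper 0.66 [479.4, 306.4, 25.8, 58.8]
top clipper 0.56 [178.3, 229.9, 129.3, 22.3]
top trimmer 0.58 [319.0, 265.9, 13.3, 28.6]
top brush 0.74 [268.4, 302.8, 29.7, 48.0]
top cologne 0.61 [384.1, 184.4, 25.4, 32.6]
top spray_bottle 0.81 [322.1, 173.7, 29.1, 26.5]
```

View pics/s14.png

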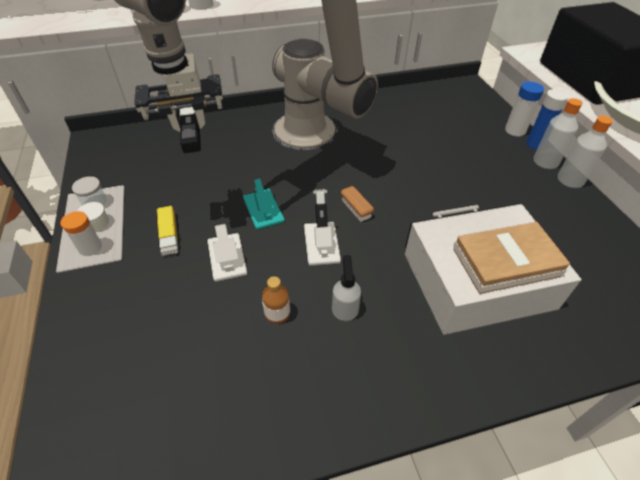

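View pics/s15.png

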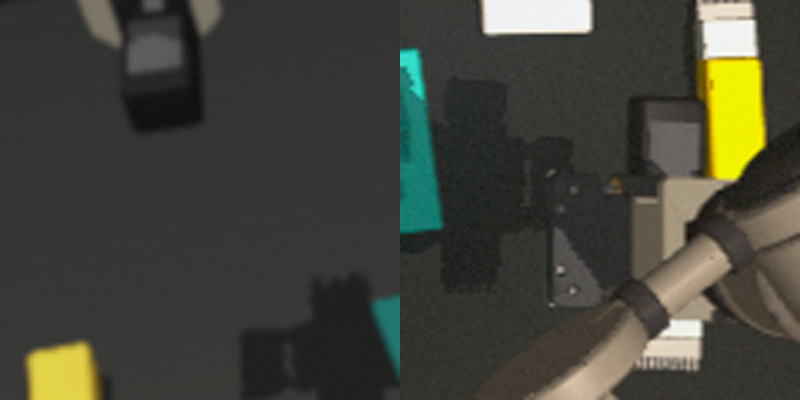

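```bash
python3 - <<'E'
from h import *
np.set_printoptions(precision=4,suppress=True)
S=lambda u,v:(150+u/4,120+v/4); T=lambda u,v:(380+(u-400)*.3,280+v*.3)
print("foot-", tri(S(124,95),T(702,102)),"foot+",tri(S(200,85),T(632,100)))
# tip in top picture for a few heights
for z in (.27,.29,.31): print(z,plane("top",T(702,370),z),plane("top",T(702,100),z))
from cell import robot, telemetry
s=telemetry.observe(); print(s["time"],s["tool_pos"],s["opening"])
E
```

```text
foot- [ 0.4029 -0.3912  0.2948] foot+ [ 0.4051 -0.3484  0.2951]
0.27 [ 0.2372 -0.3912  0.27  ] [ 0.4028 -0.3984  0.27  ]
0.29 [ 0.2412 -0.3859  0.29  ] [ 0.4039 -0.3929  0.29  ]
0.31 [ 0.2452 -0.3806  0.31  ] [ 0.405  -0.3875  0.31  ]
29.6 [ 0.3225 -0.3644  0.2663] 0.04170046726828015
```

```bash
python3 - <<'E'
from cell import robot, telemetry
print(robot.hand_in()); s=telemetry.observe(); print(s["time"],s["tool_pos"],s["opening"],s["contact_force"])
E
```

```text
the job is handed in; nothing more can be done
None
the job is handed in; nothing more can be done
```

I pushed the drawer shut, then drew the clipper out of its stand and handed in at 29.6 s with it held level in the air; the hand-in gave no verdict.

- **Drawer:** it stopped hard at about 24 N and would not go further. The last picture shows the front flush with the case.
- **Clipper:** the tool can only point down, so I laid the clipper on the bare worktop, let it pivot flat in the fingers, and regrasped it around its middle before lifting.
- **Last checks:** the upper edge of the clipper's foot is about 0.295 m up, which puts its middle at roughly 0.28–0.29 m. Its full 160 mm length shows from above, so it is level to within a few degrees. The opening is 42 mm, the weight felt is about 3 N, and it was at rest and clear of everything.
- **Bystanders:** the trimmer, spray bottle, brush, cologne and both look-alikes show no shift I could see in the last pictures. The network missed the trimmer in the last scene view but found it from above where it began.

**What disagreed:** the fingertips stand 2–3 cm further back than the stated tool geometry. Because of that, the first regrasp closed over the top of the clipper without moving it. I went deeper and the second regrasp held. The tool also drifted a few degrees off vertical, ending at about 4 degrees, which is included in the level check.

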